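# Release a battery pack by feel

## Task

The battery pack is locked down in its charging dock. Take the release pin from its wooden stand, push it through the slot in the dock's top, feel along inside for the hidden latch tab and press it gently (never with more than 20 N on the dock) until the pack pops up. Put the pin back fully home and upright in its stand, and stand the pack upright in the middle of the cork mat without dropping it; leave the spool, the tin and the brush where they are.

Things in the scene. Friction and masses are not known exactly. Their poses are not given: they have to be found in the camera images.
- dock: Grey charging dock with a slotted metal cover, fixed; 125 x 80 x 80 mm (x, y, z), origin at the centre of its footprint, on the table, z up. Its +x half is an open well (x 2 to 54, y -24 to 24 mm) that holds the pack; its -x half is a hollow latch chamber under an 8 mm thick cover with the slot. It breaks if the pin bears on its inside or its latch with more than 20 N.
- latch_zone (a point): Middle of where the hidden tab may be, under the slot's middle, 50 mm above the table; NOT the tab itself. The tab is a block 9 mm long along the slot (dock y) and wider than the slot, its sides at least 30 mm deep. Its middle is anywhere within 18 mm along y and its flat top within 10 mm in height of this point: different each time, only to be felt.
- deck (a point): Point under the slot's middle on the chamber's solid deck, 30 mm above the table; beside the tab the chamber is empty down to here. How the tab behaves: stiff sideways; pressed down it yields like a spring (about 3 N at first, up to 8 to 10 N), frees the pack after 4 to 6.5 mm and meets a hard stop at 8 mm.
- slot (a point): Middle of the slot, at the level of the dock's top (80 mm above the table), axes as the dock's. The slot is 9 mm wide (dock x) and 60 mm long (dock y), straight through the 8 mm cover.
- pack: Black battery pack, 50 x 46 x 70 mm (x, y, z), about 0.2 kg, origin at the centre of its underside, z up, axes as the dock's at the start. Locked in the dock its underside is 12 mm above the table and its top only 2 mm above the dock's top; when the latch is freed, a spring lifts it by 26 mm and it can be gripped by its top, across the 46 mm width, and drawn straight up. The well leaves it 1 mm of play a side.
- pin: Release pin, about 60 g: a straight round steel rod, 6 mm thick and 72 mm long, with a square wooden handle 18 x 18 mm and 45 mm high on top. Origin at the tip (bottom end) of the rod, z up along the rod; the handle spans z = 72 to 117 mm, its flats face x and y.
- stand: Square wooden block 50 x 50 x 78 mm, fixed, origin at the centre of its underside; holds the pin upright in a hole in its top.
- stand_hole (a point): Centre of the mouth of the stand's hole, on its top face 78 mm above the table. The hole is round, 9 mm across and 76 mm deep: the pin hangs in it with the handle's underside resting on the top face, tip 72 mm below this point.
- mat: Square cork mat, 120 x 120 x 4 mm, fixed flat on the table; origin at the centre of its underside.
- dauber: Bystander: wooden brush with dark bristles, 40 x 106 x 46 mm, beyond the dock; origin under its centre.
- thread_1: Bystander: standing spool of dark brown thread, 34 mm across, 45 mm high; origin under its centre.
- tin_brown: Bystander: flat round brown tin, 68 mm across, 24 mm high, to the right of and beyond the dock; origin under its centre.
Not all that is in view belongs to the job. There is more than one size of the pin; the one meant has the size given above.

How it is judged:
By the outcome, as a careful person would: the job done as asked, in the order asked, and still so for the second after the job is handed in, with the robot touching nothing.
It also fails if it takes over 72 s, if anything falls off the work surface, if the arm or the gripper's body presses on something with over 40 N, if the wrist force passes 120 N, or if a joint passes its speed limit or range.

## Robot

A 6-joint arm with a two-finger parallel gripper is mounted at the origin on a cart in front of the work surface, level with it; the furniture and walls round the work are solid. World frame = base frame: x ahead of the robot, y to its left, z up, the work surface at z = 0. Lengths are in m, angles in rad, forces in N, time in s.
With the tool pointing down it reaches from about 0.375 to 0.9 m from the base axis. Payload 3.1 kg.
Tool frame: the origin (TCP) lies on the centre line of the jaws, within the pads' length; the fingertips stand 8 mm ahead of it and the grasp point (between the pads) lies 11 mm behind it; z points along the fingers, y is the line along which they close (so a half turn about z gives the same grasp; the last joint's range is limited). The gripper opens to 85 mm and grips with 20 to 120 N. Pads are 22 mm wide; open, the fingers measure 114 mm over their backs; the gripper's body (76 mm by 85 mm) begins 54 mm behind the grasp point. The pads swing forward as they close: fully open they stand 13 mm farther back than shut.
Start: joints at [-1.373, 0.527, 1.433, -0, 1.181, -0.178], TCP at [0.23, -0.581, 0.239] pointing down, gripper open.
Joint ranges: [-3.08, 3.08], [-0.75, 2.2], [0.22, 2.44], [-1.43, 4.57], [0, 2.65], [-2.85, 2.85]. Speed limits (rad/s): [2.79, 2.79, 3.14, 3.14, 3.14, 3.14].

## Interface

Orientations are given as a unit quaternion [x, y, z, w].
In Python, from station import * gives the robot as it stands.
- The arm moves only by the tool play_rows, never from a script. Its argument "rows" is a list of rows, each a list of 3 entries, a list of its own where there are three numbers: the turn, a rotation vector about the tool's x, y, z in degrees, then the shift along the tool's x, y, z in mm, then the closure, from 0 (fully open) to 1 (shut). In form: [[[ax, ay, az], [dx, dy, dz], jaw], ...]. A call has 1 to 12 rows; each row shifts and turns the commanded pose from where the row before left it, along the tool's axes as they then stand; what a row does not reach is not made up. A row lasts 1/12 s, in which the tool goes at most 41.7 mm and 7.16 degrees, less where a joint would pass 70% of its speed; a pose out of reach is approached as far as the arm can. A call with a gripper value outside its range is refused whole. The fingers move at their own pace and stop on an object; "grip_force" is the grip in N (left out, the last holds). Time passes only in rows, so rows that do not move let the fingers close. It gives the time, the measured TCP pose, the force, the opening and the grip force at its end, in the units of the state.
- sense(): the state, without advancing time (a new reading comes with each control period).
- snapshot(name): name is "scene" or "side" or "wrist"; returns (picture, depth): 400x640x3 uint8, red, green, blue; 400x640 float32, m along the optical axis (not along the pixel's ray), 0 where there is no reading.
- get_calibration(name): a dict with "vfov" (degrees; the focal length in pixels is half the picture's height over the tangent of half this angle, whatever the lens; pixels are square), "cx", "cy" (the principal point, pixels), "xyz" and "attitude" of the camera in the world. Camera axes: x right, y down, z forward; pixel columns grow to the right and rows downward; lengths in m; the calibration is good to about 2 mm. A picture is of the moment at which its call begins: read the wrist's pose just before it. get_calibration takes no time and is no camera call; for the wrist camera it gives the pose at the moment of the call.
- sign_off(): hands the job in; it is judged then, once.
The state is a dict: "t": time; "q": joint angles; "qd": joint speeds; "tau": joint torques, N m; "tcp_pos": TCP position; "tool_rot": TCP orientation; "force": force on the tool from outside, world axes, zero at the start; "ft_torque": the same for the moment, N m; "finger_gap": opening from 0.0 (shut) to 1.0 (fully open); "gripper_force": force on a finger pad.
Only numpy, scipy, OpenCV 4.12 (cv2) and the standard library are available. Lean on these libraries where they do the work, as an engineer would, in place of code of your own. Each camera call takes 0.05 s, during which the arm holds its last target. There are 200 camera calls.

## Working session

There is one attempt and no reset: what is moved stays moved. The work goes in short steps, Python scripts to look and compute and a tool call to move; the robot and the scene stay as the last step left them, time stands still between calls to the robot, and variables do not carry over. Pictures are saved under pics/ and viewed, at most 11 in all, crops included, and the job is handed in when it is done.

Besides the shell and the picture viewer there is one more tool, called after "Call:" by a JSON object that holds its "name" and its "arguments", one argument or row to a line. play_rows: Moves the arm, as the interface text tells. Its arguments: {"type":"object","properties":{"rows":{"type":"array","items":{"type":"array"}},"grip_force":{"type":"number"}},"required":["rows"]}

```bash
ls; mkdir -p pics; python3 - <<'E'
from station import *
import cv2,numpy as np
s=sense();print(s)
for n in("scene","side","wrist"):
    p,d=snapshot(n);c=get_calibration(n);print(n,c)
    np.savez(f"pics/{n}0.npz",p=p,d=d,**{k:np.array(v) for k,v in c.items()})
    cv2.imwrite(f"pics/{n}0.png",p[...,::-1])
E
```

```text
pics
{'t': 0.0, 'q': array([-1.37254869e+00,  5.28436664e-01,  1.43392615e+00,  7.71929093e-06,
        1.18137837e+00, -1.78463708e-01]), 'qd': array([ 1.45732021e-03, -1.20928229e-03, -2.20291487e-04,  1.01663846e-03,
        9.26002706e-05, -1.26548870e-03]), 'tau': array([-1.76569461e-03, -4.42362893e+01, -1.78022915e+01, -4.77775739e-04,
        8.42971931e-03, -8.48377795e-06]), 'tcp_pos': array([ 0.22982475, -0.58045309,  0.23834413]), 'tool_rot': array([ 9.82313162e-01,  1.87242351e-01, -7.05746746e-06, -1.07424522e-03]), 'force': array([ 0.61498785,  0.01373778, -0.77371051]), 'ft_torque': array([-0.03294234,  0.04446064, -0.04734487]), 'gripper_force': 0.0, 'finger_gap': 1.0002347355518386}
scene {'vfov': 44.571205478505824, 'cx': 324.3790141260839, 'cy': 200.84912362931865, 'xyz': array([0.04360458, 0.85575021, 0.90583104]), 'attitude': array([-0.25013048,  0.86499786, -0.41758447,  0.12180582])}
side {'vfov': 44.05175936692663, 'cx': 313.8327343720165, 'cy': 198.89451912731525, 'xyz': array([-0.10711714, -0.99619657,  0.56803744]), 'attitude': array([ 0.78711518, -0.26029577,  0.17615944, -0.53071995])}
wrist {'vfov': 68.83486428447942, 'cx': 324.53101953930894, 'cy': 196.30081677131153, 'xyz': array([ 0.30121491, -0.55321527,  0.37169889]), 'attitude': array([ 0.81770935, -0.55548937, -0.08577233,  0.12420178])}
```

View pics/scene0.png

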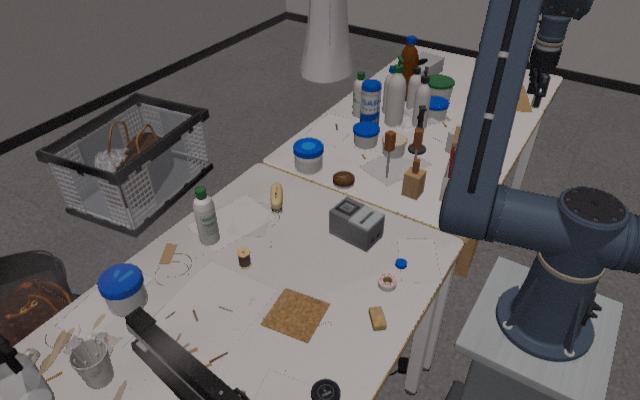

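View pics/side0.png

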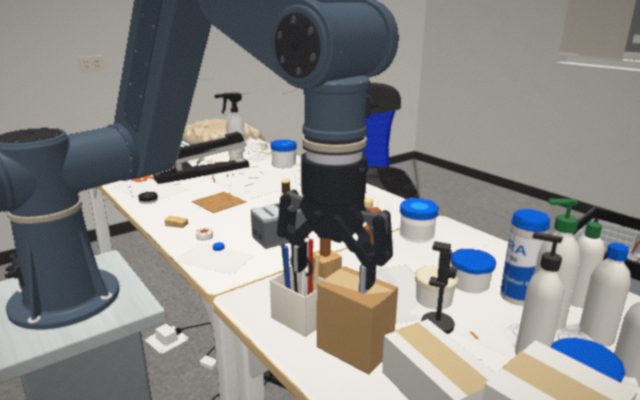

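The scene view shows the dock at (357,222), the stand with a handle at (414,180), the mat at (296,314), the spool at (244,258), the brush at (276,196), the tin at (343,179), and other pin-like items at (389,145) and (418,138). The side view shows the same area, partly hidden by the gripper.

```bash
cat > h.py <<'E'
from station import *
import cv2,numpy as np
from scipy.spatial.transform import Rotation as R
def cloud(p,d,c):
    f=200/np.tan(np.radians(float(c["vfov"]))/2)
    v,u=np.mgrid[:400,:640]
    P=np.dstack([(u-c["cx"])/f*d,(v-c["cy"])/f*d,d])
    W=P@R.from_quat(c["attitude"]).as_matrix().T+c["xyz"]; W[d==0]=np.nan
    return W
def proj(X,c):
    f=200/np.tan(np.radians(float(c["vfov"]))/2)
    q=(np.atleast_2d(X)-c["xyz"])@R.from_quat(c["attitude"]).as_matrix()
    return np.c_[q[:,0]/q[:,2]*f+c["cx"],q[:,1]/q[:,2]*f+c["cy"]]
def shot(n,tag):
    c=get_calibration(n);p,d=snapshot(n)
    c={k:np.array(v) for k,v in c.items()}
    np.savez(f"pics/{n}{tag}.npz",p=p,d=d,**c); cv2.imwrite(f"pics/{n}{tag}.png",p[...,::-1])
    return p,d,c
def load(n,tag):
    z=np.load(f"pics/{n}{tag}.npz"); return z["p"],z["d"],{k:z[k] for k in("vfov","cx","cy","xyz","attitude")}
E
python3 - <<'E'
import re
from h import *
p,d,c=load("scene",0);W=cloud(p,d,c)
for n,u,v in[("dock",357,222),("stand",414,185),("handle",417,165),("mat",296,314),("spool",244,252),("brush",276,196),("tin",343,178),("x1",390,140),("x2",418,138)]:print(n,W[v,u].round(3))
cv2.imwrite("pics/c1.png",cv2.resize(p[110:260,300:460,::-1],None,fx=4.9,fy=4,interpolation=cv2.INTER_CUBIC)[:600,:800])
E
```

```text
dock [0.482 0.008 0.081]
stand [ 0.437 -0.256  0.052]
handle [ 0.445 -0.278  0.108]
mat [0.485 0.284 0.002]
spool [0.689 0.218 0.04 ]
brush [ 0.754 -0.004  0.046]
tin [ 0.65  -0.208  0.025]
x1 [ 0.548 -0.305  0.145]
x2 [ 0.485 -0.367  0.14 ]
```

View pics/wrist0.png

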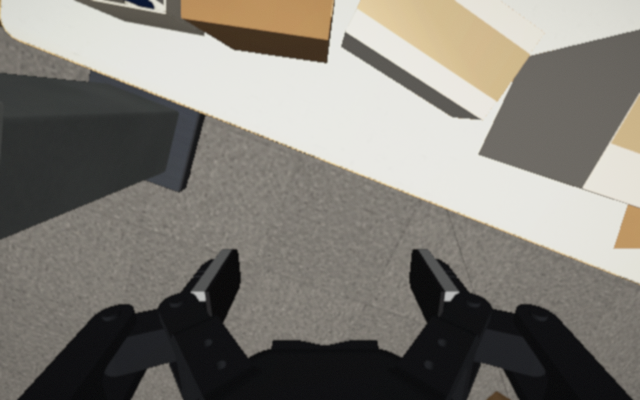

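View pics/c1.png

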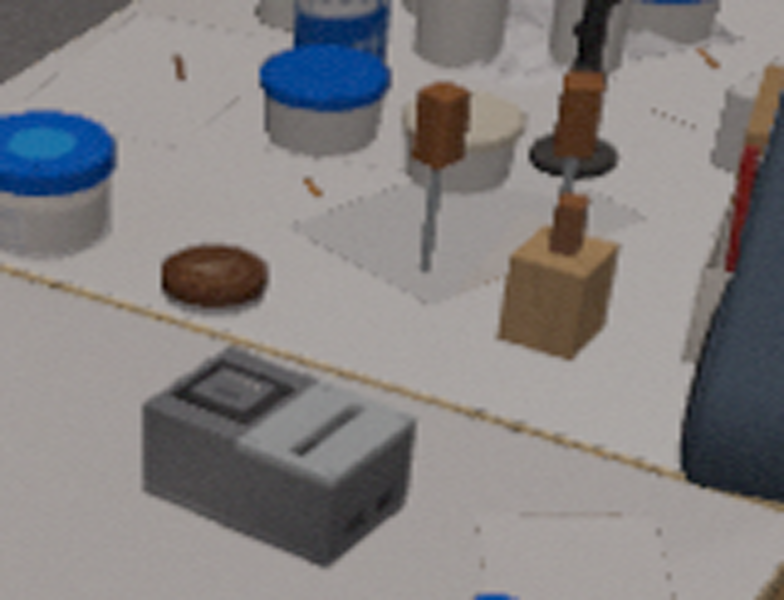

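The wrist view shows only the table edge and floor. The crop shows the dock (slot near (328,432) in the crop), the small-handled pin in the wooden stand, and two larger decoy pins on the paper behind.

```bash
cat >> h.py <<'E'
def rect(W,lo,hi,cen,rad):
    m=(W[...,2]>lo)&(W[...,2]<hi)&(np.hypot(W[...,0]-cen[0],W[...,1]-cen[1])<rad)
    q=W[m]; r=cv2.minAreaRect((q[:,:2]*1000).astype(np.float32))
    return m.sum(),np.round(r[0],1),np.round(r[1],1),round(r[2],1),q[:,2].mean().round(4)
E
python3 - <<'E'
from h import *
p,d,c=load("scene",0);W=cloud(p,d,c)
for n,lo,hi,cen,rad in[("dock",.07,.09,(.48,0),.1),("standtop",.07,.082,(.44,-.27),.05),("handle",.09,.14,(.445,-.278),.04),("x1",.09,.25,(.548,-.305),.04),("x2",.09,.25,(.485,-.367),.03),("tin",.015,.03,(.65,-.2),.06),("brush",.02,.06,(.75,0),.08),("spool",.02,.05,(.689,.218),.03)]:print(n,*rect(W,lo,hi,cen,rad))
hsv=cv2.cvtColor(p,cv2.COLOR_RGB2HSV)
m=(hsv[...,1]>90)&(np.abs(W[...,2])<.012)&(np.hypot(W[...,0]-.48,W[...,1]-.28)<.11)
q=W[m];print("mat",cv2.minAreaRect((q[:,:2]*1000).astype(np.float32)))
s=sense();w=get_calibration("wrist");T=R.from_quat(s["tool_rot"])
print("cam in tool",T.inv().apply(np.array(w["xyz"])-s["tcp_pos"]),(T.inv()*R.from_quat(w["attitude"])).as_matrix().round(3),T.as_matrix().round(3))
E
```

```text
dock 1028 [503.  -29.1] [ 86.4 127.7] 84.8 0.0795
standtop 171 [ 450.2 -282.3] [52.2 58.3] 3.5 0.0769
handle 84 [ 449.8 -282.6] [19.3 25.7] 17.6 0.1099
x1 228 [ 554.  -312.9] [32.9 29.8] 0.1 0.1389
x2 193 [ 487.9 -373.3] [25.4 33.3] 23.6 0.1393
tin 264 [ 653.2 -215.8] [68.6 68. ] 60.0 0.0224
brush 288 [762.9 -17.9] [ 32.1 103.8] 35.9 0.0425
spool 162 [686.4 221.8] [31.5 32.6] 79.4 0.0392
mat ((485.9998779296875, 283.8575134277344), (119.18630981445312, 119.66471862792969), 7.32137393951416)
cam in tool [ 0.07644094  0.00054005 -0.13311738] [[ 0.    -0.954 -0.299]
 [ 1.     0.    -0.001]
 [ 0.001 -0.299  0.954]] [[ 0.93   0.368 -0.   ]
 [ 0.368 -0.93   0.002]
 [ 0.    -0.002 -1.   ]]
```

```bash
python3 - <<'E'
from h import *
for n in("scene","side"):
    p,d,c=load(n,0);W=cloud(p,d,c).reshape(-1,3)
    print(n)
    for x in np.arange(.1,.65,.05):
        print(round(x,2),[round(float(q.max()),2) if len(q:=W[(abs(W[:,0]-x)<.025)&(abs(W[:,1]-y)<.025)&(W[:,2]<.5)][:,2]) else None for y in np.arange(-.65,.01,.05)])
E
```

```text
scene
0.1 [None, None, None, None, None, None, None, None, None, None, 0.0, 0.01, 0.02, 0.33]
0.15 [None, 0.49, 0.5, None, None, None, -0.71, -0.71, -0.71, -0.62, 0.0, 0.0, 0.0, 0.43]
0.2 [None, 0.5, 0.5, 0.35, None, None, -0.71, -0.71, -0.71, -0.71, -0.71, -0.71, 0.5, 0.5]
0.25 [0.33, 0.47, 0.5, 0.01, 0.0, -0.71, -0.71, -0.71, -0.16, 0.0, 0.0, 0.01, 0.49, 0.5]
0.3 [0.0, -0.71, -0.71, -0.71, -0.71, -0.71, -0.71, -0.71, None, 0.0, 0.0, 0.01, 0.5, 0.01]
0.35 [-0.71, -0.71, -0.71, None, None, None, 0.16, 0.17, 0.01, 0.0, 0.0, 0.01, 0.01, 0.02]
0.4 [None, None, None, 0.13, 0.13, 0.13, 0.09, 0.08, 0.08, 0.01, 0.0, 0.01, 0.01, 0.0]
0.45 [0.08, 0.08, 0.08, 0.0, 0.0, 0.0, 0.16, 0.13, 0.13, 0.0, 0.0, 0.0, 0.08, 0.08]
0.5 [0.0, 0.01, 0.01, 0.17, 0.01, 0.17, 0.17, 0.08, 0.07, 0.0, 0.0, None, 0.09, 0.09]
0.55 [0.16, 0.01, 0.13, 0.17, 0.06, 0.06, 0.17, 0.17, 0.01, 0.01, 0.0, 0.08, 0.09, 0.09]
0.6 [0.23, 0.02, 0.01, 0.06, 0.06, 0.06, 0.01, 0.01, 0.02, 0.02, 0.0, 0.0, 0.0, 0.01]
side
0.1 [None, None, None, None, None, None, None, None, None, None, 0.0, 0.0, 0.32, 0.33]
0.15 [None, 0.5, 0.5, None, None, None, None, None, None, None, 0.0, 0.0, 0.3, 0.44]
0.2 [None, 0.5, 0.48, 0.35, None, None, None, None, None, None, 0.5, 0.5, 0.5, 0.48]
0.25 [0.35, 0.5, 0.3, 0.0, 0.0, 0.0, 0.0, 0.0, 0.0, 0.0, 0.5, 0.47, 0.38, 0.29]
0.3 [None, 0.5, 0.0, 0.0, 0.13, 0.09, 0.16, 0.09, 0.0, 0.0, 0.5, 0.47, 0.38, 0.01]
0.35 [0.08, 0.08, 0.13, 0.13, 0.13, 0.15, 0.16, 0.15, 0.0, 0.0, 0.0, 0.01, 0.01, 0.02]
0.4 [0.08, 0.08, 0.13, 0.13, 0.13, 0.13, 0.09, 0.08, None, 0.0, 0.0, 0.01, 0.01, 0.0]
0.45 [0.08, 0.08, 0.08, 0.0, 0.0, None, None, 0.12, 0.1, 0.0, 0.0, 0.0, 0.08, 0.08]
0.5 [0.0, 0.0, 0.02, 0.17, 0.01, 0.17, 0.17, 0.08, None, 0.0, 0.0, 0.0, 0.08, 0.08]
0.55 [0.15, 0.01, 0.17, 0.17, 0.06, 0.06, 0.17, 0.17, 0.0, 0.0, 0.0, 0.07, 0.08, None]
0.6 [0.23, 0.02, 0.01, 0.06, 0.06, 0.06, 0.01, 0.01, 0.0, 0.0, 0.0, 0.0, 0.0, None]
```

Call:
{"name": "play_rows", "arguments": {
  "rows": [
    [[0,0,6.7],[0,0,-10],0],
    [[0,0,6.7],[0,0,-10],0],
    [[0,0,6.7],[0,0,-10],0],
    [[0,0,6.7],[0,0,0],0],
    [[0,0,0],[20,-41,0],0],
    [[0,0,0],[17,-41,0],0],
    [[0,0,0],[17,-41,0],0],
    [[0,0,0],[17,-41,0],0],
    [[0,0,0],[17,-41,0],0],
    [[0,0,0],[17,-41,0],0],
    [[0,0,0],[17,-41,0],0],
    [[0,0,0],[17,-41,0],0]
  ]
}}

```text
t: 1.15
tcp_pos: [0.3877, -0.2853, 0.2692]
tool_rot: [0.999, -0.046, -0.0, -0.0]
force: [1.2, 0.5, 0.2]
finger_gap: 1.0
gripper_force: 0.0
```

Call:
{"name": "play_rows", "arguments": {
  "rows": [
    [[0,0,0],[0,0,0],0.3],
    [[0,0,0],[0,0,0],0.3],
    [[0,0,0],[0,0,0],0.3]
  ]
}}

```text
t: 1.4
tcp_pos: [0.3875, -0.2876, 0.2694]
tool_rot: [0.999, -0.045, 0.0, 0.0]
force: [0.2, -0.6, -0.1]
finger_gap: 0.698
gripper_force: 0.0
```

```bash
python3 - <<'E'
from h import *
s=sense();print(s["t"],s["tcp_pos"],R.from_quat(s["tool_rot"]).as_matrix().round(4).tolist(),s["force"],s["finger_gap"])
p,d,c=shot("wrist",1);W=cloud(p,d,c)
for n,lo,hi,cen,rad in[("dock",.074,.09,(.5,-.03),.09),("standtop",.07,.082,(.45,-.28),.05),("handletop",.118,.13,(.45,-.28),.03)]:print(n,*rect(W,lo,hi,cen,rad))
E
```

```text
1.4 [ 0.38746588 -0.2876332   0.26939109] [[0.996, -0.0897, 0.0], [-0.0897, -0.996, -0.0009], [0.0001, 0.0009, -1.0]] [ 0.18345971 -0.63207676 -0.13321628] 0.6979045953470633
dock 9759 [505.3 -28.8] [ 83.  125.3] 84.2 0.0792
standtop 1842 [ 451.5 -284.1] [50.1 50.1] 89.4 0.0766
handletop 368 [ 451.6 -284.2] [17.9 18. ] 10.1 0.1213
```

View pics/wrist1.png

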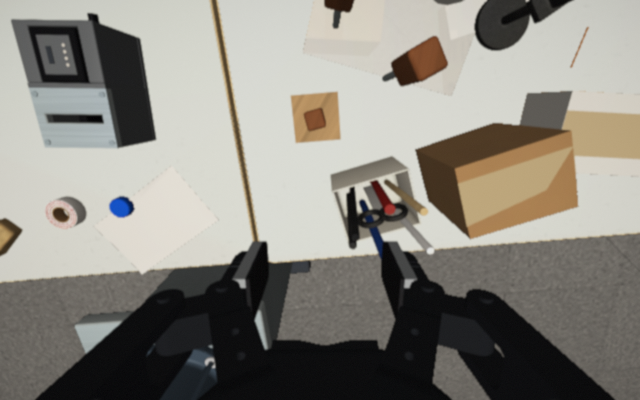

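The wrist view shows the dock at upper left (slot (75,119)), the stand at (315,117) with the square handle turned about 15° relative to the tool, and decoys at (340,10) and (420,62).

Call:
{"name": "play_rows", "arguments": {
  "rows": [
    [[0,0,-5.1],[0,0,0],0.3],
    [[0,0,-5.1],[0,8,20],0.3],
    [[0,0,-5],[0,0,30],0.3],
    [[0,0,0],[0,0,30],0.3],
    [[0,0,0],[0,0,0],0.3],
    [[0,0,0],[0,0,0],0.3]
  ]
}}

```text
t: 1.95
tcp_pos: [0.386, -0.2961, 0.1882]
tool_rot: [0.996, 0.086, -0.001, -0.002]
force: [0.1, 0.5, 0.3]
finger_gap: 0.704
gripper_force: 0.0
```

```bash
python3 - <<'E'
from h import *
s=sense();T=R.from_quat(s["tool_rot"]);print(s["t"],s["tcp_pos"],T.as_euler("xyz",degrees=True),s["force"])
p,d,c=shot("wrist",2);W=cloud(p,d,c)
for n,lo,hi,cen,rad in[("standtop",.07,.082,(.45,-.28),.05),("handletop",.117,.13,(.45,-.28),.03)]:
    r=rect(W,lo,hi,cen,rad);print(n,*r)
print(T.inv().apply(np.r_[r[1]/1000,.095]-s["tcp_pos"])*1000)
E
```

```text
1.95 [ 0.38601457 -0.29607059  0.18821382] [-1.79805074e+02  1.19248991e-01  9.81917746e+00] [0.08803838 0.46692443 0.32442665]
standtop 3206 [ 451.6 -284.3] [50.1 50. ] 89.5 0.0766
handletop 717 [ 451.9 -284.3] [17.6 18. ] 10.9 0.1213
[ 6.71214732e+01 -4.54513482e-02  9.30750156e+01]
```

Call:
{"name": "play_rows", "arguments": {
  "rows": [
    [[0,0,-0.5],[33,0,0],0.4],
    [[0,0,-0.5],[34,0,0],0.4],
    [[0,0,0],[0,0,20],0.4],
    [[0,0,0],[0,0,25],0.4],
    [[0,0,0],[0,0,25],0.4],
    [[0,0,0],[0,0,15],0.4],
    [[0,0,0],[0,0,8],0.4],
    [[0,0,0],[0,0,0],0.6],
    [[0,0,0],[0,0,0],0.8],
    [[0,0,0],[0,0,0],1],
    [[0,0,0],[0,0,0],1],
    [[0,0,0],[0,0,0],1]
  ],
  "grip_force": 50
}}

```text
t: 3.0
tcp_pos: [0.4542, -0.2845, 0.098]
tool_rot: [0.995, 0.096, 0.001, 0.002]
force: [-0.1, -0.7, 7.1]
finger_gap: 0.198
gripper_force: 49.2
```

Call:
{"name": "play_rows", "arguments": {
  "rows": [
    [[0,0,0],[0,0,0],1],
    [[0,0,0],[0,0,0],1]
  ]
}}

```text
t: 3.17
tcp_pos: [0.4542, -0.2845, 0.098]
tool_rot: [0.995, 0.096, 0.001, 0.002]
force: [-0.3, -0.1, 7.0]
finger_gap: 0.205
gripper_force: 49.3
```

Call:
{"name": "play_rows", "arguments": {
  "rows": [
    [[0,0,0],[0,0,-5],1],
    [[0,0,0],[0,0,-15],1],
    [[0,0,0],[0,0,-25],1],
    [[0,0,0],[0,0,-25],1],
    [[0,0,0],[0,0,-25],1],
    [[0,0,0],[0,0,-20],1],
    [[0,0,0],[0,0,0],1],
    [[0,0,0],[0,0,0],1]
  ]
}}

```text
t: 3.83
tcp_pos: [0.4535, -0.2836, 0.2126]
tool_rot: [0.995, 0.096, 0.001, 0.001]
force: [-0.4, 0.2, -1.5]
finger_gap: 0.2
gripper_force: 49.2
```

```bash
python3 - <<'E'
from h import *
s=sense();T=R.from_quat(s["tool_rot"]);print(s["t"],s["tcp_pos"],T.as_euler("xyz",degrees=True),s["force"],s["ft_torque"])
p,d,c=shot("scene",3);W=cloud(p,d,c)
a=proj(s["tcp_pos"]+[[0,0,-.05]],c)[0].astype(int);print(a)
cv2.imwrite("pics/c3.png",cv2.resize(p[a[1]-60:a[1]+40,a[0]-60:a[0]+60,::-1],None,fx=5,fy=5,interpolation=cv2.INTER_CUBIC))
# pin in wrist view
p,d,c=shot("wrist",3);W=cloud(p,d,c);L=T.inv().apply((W-s["tcp_pos"]).reshape(-1,3)).reshape(W.shape)
np.save("pics/L3.npy",L)
for z in np.arange(-.02,.1,.01):
    m=(abs(L[...,2]-z)<.005)&(abs(L[...,0])<.03)&(abs(L[...,1])<.006)
    if m.sum():print(z.round(3),m.sum(),(np.median(L[m],0)*1000).round(1),(L[m].max(0)*1000).round(1))
E
```

```text
3.8333 [ 0.45354321 -0.28360473  0.21259116] [ 1.79871728e+02 -9.52779789e-02  1.09942220e+01] [-0.43181847  0.21857515 -1.50769318] [ 0.03003972  0.01333784 -0.05560518]
[417 147]
-0.02 1122 [  0.5  -0.  -22. ] [  7.5   5.9 -15. ]
-0.01 275 [  6.3  -0.  -10.4] [ 7.3  5.9 -5. ]
0.0 222 [ 6.3 -0.  -0.4] [7.2 6.  5. ]
0.01 190 [ 6.3 -0.1 10. ] [ 7.   5.9 15. ]
0.02 78 [ 6.2 -0.1 17.7] [ 7.   5.6 20.6]
0.03 7 [ 0.2 -0.7 34.8] [ 0.4  1.1 34.9]
0.04 51 [-0.4 -0.7 40.3] [ 0.3  2.5 44.7]
0.05 49 [-0.4 -0.8 49.1] [ 0.5  2.5 54.7]
0.06 40 [-0.6 -0.5 59.6] [ 0.6  2.  64.9]
0.07 39 [-0.5 -0.2 69.8] [ 0.2  2.1 74.4]
0.08 31 [-0.7 -0.9 80.3] [ 0.1  2.2 84.9]
0.09 29 [-0.8 -0.2 89.9] [ 0.1  2.3 93.7]
```

View pics/c3.png

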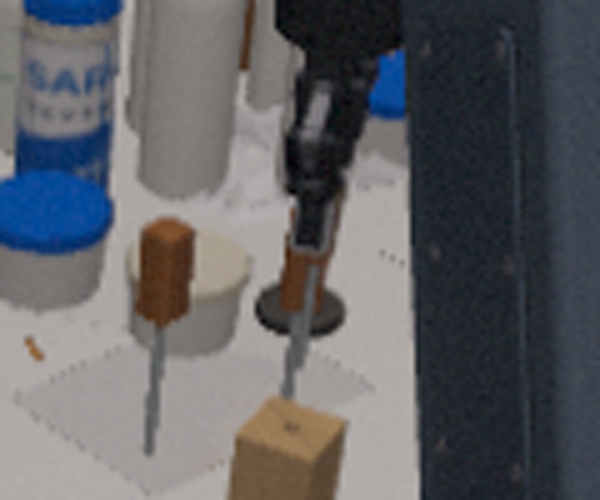

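The crop shows the pin held upright in the jaws above the now-empty stand hole (292,427 in the crop).

Call:
{"name": "play_rows", "arguments": {
  "rows": [
    [[0,0,5.6],[0,0,0],1],
    [[0,0,5.6],[0,0,0],1],
    [[0,0,5.6],[0,0,0],1],
    [[0,0,0],[-5,-20,0],1],
    [[0,0,0],[-10,-38,0],1],
    [[0,0,0],[-10,-40,0],1],
    [[0,0,0],[-10,-40,0],1],
    [[0,0,0],[-10,-40,0],1],
    [[0,0,0],[-10,-40,0],1],
    [[0,0,0],[-10,-40,0],1],
    [[0,0,0],[0,0,0],1],
    [[0,0,0],[0,0,0],1]
  ]
}}

```text
t: 4.93
tcp_pos: [0.4128, -0.0176, 0.2102]
tool_rot: [0.999, -0.048, -0.002, -0.0]
force: [-0.3, -0.6, 0.6]
finger_gap: 0.205
gripper_force: 49.4
```

Call:
{"name": "play_rows", "arguments": {
  "rows": [
    [[0,0,0],[0,0,0],1],
    [[0,0,0],[0,0,0],1]
  ]
}}

```text
t: 5.1
tcp_pos: [0.4151, -0.0211, 0.2108]
tool_rot: [0.999, -0.051, -0.0, 0.0]
force: [1.4, -0.1, -0.3]
finger_gap: 0.205
gripper_force: 49.4
```

```bash
python3 - <<'E'
from h import *
s=sense();T=R.from_quat(s["tool_rot"]);print(s["t"],s["tcp_pos"],T.as_euler("xyz",degrees=True),s["force"],s["ft_torque"])
p,d,c=shot("wrist",4);W=cloud(p,d,c)
print(rect(W,.072,.086,(.505,-.03),.09))
Z=W[...,2]
m=(Z>.074)&(np.hypot(W[...,0]-.505,W[...,1]+.03)<.085)
# slot: pixels inside the dock's hull, dark or deep
hull=cv2.convexHull(np.argwhere(m)[:,::-1].astype(np.int32));H=np.zeros(m.shape,np.uint8);cv2.fillConvexPoly(H,hull,1)
g=p.mean(2)
print([np.percentile(g[(H>0)],q) for q in(1,5,20,50,80)])
cv2.imwrite("pics/c4.png",cv2.resize(p[20:220,150:400,::-1],None,fx=3,fy=3,interpolation=cv2.INTER_CUBIC))
E
```

```text
5.1 [ 0.41507669 -0.02110395  0.21083991] [ 1.79993121e+02  2.86255139e-02 -5.87776209e+00] [ 1.40964886 -0.07568914 -0.29902023] [0.03060492 0.02248512 0.03211762]
(np.int64(13859), array([505.3, -29.1]), array([ 80.3, 125.2]), 84.3, np.float64(0.0792))
[np.float64(6.666666666666667), np.float64(8.333333333333334), np.float64(10.333333333333334), np.float64(91.66666666666667), np.float64(181.33333333333334)]
```

View pics/c4.png

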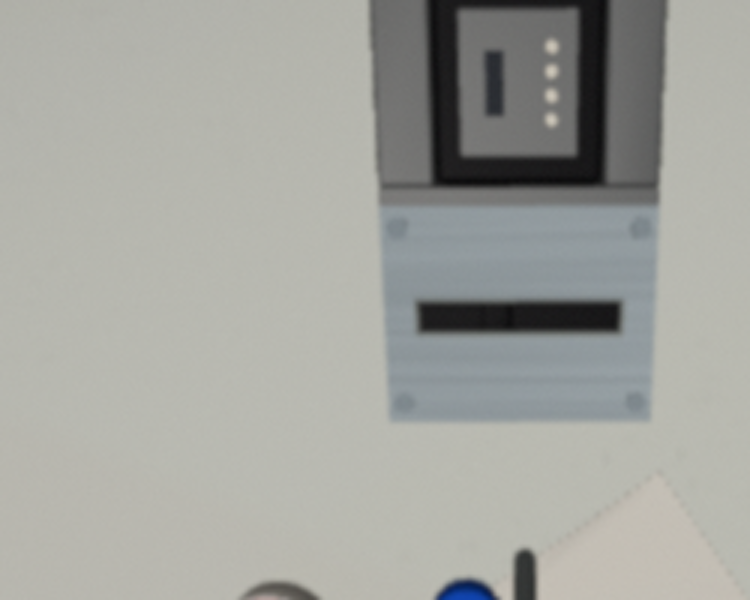

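The crop shows the slot from (417,300) to (622,333), a faint feature inside it at crop u≈488–513 (possibly the tab), and the pin tip at (525,550).

```bash
python3 - <<'E'
from h import *
p,d,c=load("wrist",4);W=cloud(p,d,c)
D=np.array([505.3,-29.1,0])/1000;Rd=R.from_euler("z",-5.75,degrees=True)
L=(Rd.inv().apply((W-D).reshape(-1,3)).reshape(W.shape)*1000)
g=p.mean(2)
# slot corners at top plane via rays (z from cover)
f=200/np.tan(np.radians(float(c["vfov"]))/2)
def atz(u,v,z):
    r=R.from_quat(c["attitude"]).apply([(u-c["cx"])/f,(v-c["cy"])/f,1]);X=c["xyz"]+r*(z-c["xyz"][2])/r[2];return Rd.inv().apply(X-D)*1000
for u,v in[(417,300),(622,300),(417,333),(622,333),(488,317),(513,317)]:print(atz(150+u/3-.33,20+v/3-.33,.0788).round(1))
for u in range(286,362,2):
    v=slice(122,130);print(u,g[v,u].mean().round(1),L[124,u].round(1),L[127,u].round(1))
E
```

```text
[-26.3  30.   78.8]
[-26.4 -30.1  78.8]
[-35.8  30.4  78.8]
[-35.9 -30.4  78.8]
[-31.2   9.2  78.8]
[-31.2   1.9  78.8]
286 149.7 [-30.1  32.6  77.7] [-32.6  32.6  78.9]
288 123.5 [-30.   30.7  79.4] [-32.7  31.   77.4]
290 52.8 [-33.1  34.9  27.8] [-36.2  34.9  28.6]
292 31.0 [-33.   32.6  29.6] [-36.1  32.7  29.4]
294 30.5 [-33.1  30.6  28.7] [-36.2  30.6  28.8]
296 30.3 [-33.1  28.5  28.4] [-36.2  28.6  28.6]
298 30.4 [-33.1  26.3  29.2] [-36.2  26.5  28.6]
300 30.5 [-33.   24.1  30.3] [-36.1  24.3  29.3]
302 30.6 [-33.1  22.1  28.8] [-36.1  22.1  29.9]
304 30.5 [-33.2  20.2  26.9] [-36.2  20.1  29. ]
306 30.1 [-33.1  17.9  29.4] [-36.2  18.   28.9]
308 29.7 [-33.1  15.8  29.2] [-36.2  15.9  29.2]
310 26.2 [-33.2  13.8  27.2] [-36.2  13.8  29. ]
312 29.3 [-31.3  10.4  58.8] [-34.2  10.5  57.3]
314 29.2 [-31.3   8.5  58.2] [-34.2   8.6  57.1]
316 28.2 [-31.4   6.6  57.8] [-34.1   6.6  58.9]
318 24.2 [-31.3   4.7  59.1] [-34.2   4.7  56.9]
320 20.8 [-33.1   3.2  29.6] [-36.1   3.2  31.2]
322 29.0 [-33.2   1.2  27.5] [-36.2   1.2  29.4]
324 29.2 [-33.2  -1.   28.5] [-36.2  -0.9  29.5
[... 185 characters left out ...]
 -9.4  27.8]
334 28.0 [-33.2 -11.5  28.3] [-36.2 -11.5  29.5]
336 27.5 [-33.1 -13.5  30. ] [-36.3 -13.6  27.7]
338 27.3 [-33.1 -15.6  29.4] [-36.2 -15.7  29. ]
340 27.4 [-33.3 -17.8  27.5] [-36.3 -17.8  28.8]
342 27.2 [-33.3 -20.   26.8] [-36.3 -19.9  28. ]
344 27.0 [-33.2 -22.   28.6] [-36.2 -21.9  29.9]
346 26.5 [-33.2 -24.   29. ] [-36.3 -24.1  28.9]
348 26.5 [-33.2 -26.2  28.5] [-36.2 -26.2  29.5]
350 26.1 [-33.2 -28.3  28.7] [-36.3 -28.4  28. ]
352 25.5 [-33.2 -30.4  28.8] [-36.3 -30.4  28.7]
354 26.2 [-33.3 -32.5  27.9] [-36.3 -32.6  28.4]
356 75.2 [-30.5 -30.   72.6] [-33.1 -29.9  73.9]
358 142.3 [-30.1 -31.   79.8] [-32.7 -31.1  79.4]
360 153.5 [-30.1 -32.9  78.9] [-32.7 -33.   78.9]
```

Call:
{"name": "play_rows", "arguments": {
  "rows": [
    [[0,0,0],[30,-4.3,0],1],
    [[0,0,0],[32.6,-4,0],1],
    [[0,0,0],[0,0,14],1],
    [[0,0,0],[0,0,14],1],
    [[0,0,0],[0,0,0],1],
    [[0,0,0],[0,0,0],1],
    [[0,0,0],[0,0,0],1]
  ]
}}

```text
t: 5.73
tcp_pos: [0.4779, -0.0191, 0.1835]
tool_rot: [0.999, -0.052, -0.0, 0.0]
force: [0.4, 0.3, -0.4]
finger_gap: 0.201
gripper_force: 49.3
```

```bash
python3 - <<'E'
from h import *
s=sense();T=R.from_quat(s["tool_rot"]);print(s["t"],s["tcp_pos"],T.as_euler("xyz",degrees=True),s["force"])
D=np.array([505.3,-29.1,0])/1000;Rd=R.from_euler("z",-5.75,degrees=True)
p,d,c=shot("wrist",5);W=cloud(p,d,c)
L=T.inv().apply((W-s["tcp_pos"]).reshape(-1,3)).reshape(W.shape)
print("tcp dock",Rd.inv().apply(s["tcp_pos"]-D)*1000)
B=Rd.inv().apply((W-D).reshape(-1,3)).reshape(W.shape)*1000
for z in np.arange(.03,.1,.01):
    m=(abs(L[...,2]-z)<.005)&(abs(L[...,0])<.01)&(abs(L[...,1])<.006)
    if m.sum():print(z.round(3),m.sum(),(np.median(B[m],0)).round(1),B[m].min(0).round(1),(B[m].max(0)).round(1))
print(rect(W,.072,.086,(.505,-.03),.09))
a=proj(Rd.apply(np.array([-.031,0,.079]))+D,c)[0].astype(int);print(a)
q=p[a[1]-50:a[1]+30,a[0]-60:a[0]+60,::-1];cv2.imwrite("pics/c5.png",cv2.resize(q,None,fx=6,fy=6,interpolation=cv2.INTER_CUBIC))
E
```

```text
5.7333 [ 0.47787007 -0.01914522  0.18347813] [ 1.79998925e+02  2.76862665e-03 -5.90914155e+00] [ 0.40686973  0.28888187 -0.40995019]
tcp dock [-28.28926689   7.15653703 183.47813275]
0.03 9 [-27.5   7.1 149.7] [-28.    5.2 149.1] [-27.3   8.4 151. ]
0.04 55 [-27.9   6.5 143.8] [-30.5   3.8 138.8] [-27.2   9.8 148.4]
0.05 50 [-28.    6.8 134. ] [-30.3   4.4 128.5] [-27.3   9.8 138.5]
0.06 40 [-27.9   7.2 123.2] [-29.2   4.3 118.8] [-27.1   9.3 128.3]
0.07 37 [-28.1   6.5 113.5] [-29.5   4.2 108.8] [-27.4   9.5 118.4]
0.08 36 [-28.1   6.8 103.1] [-29.9   4.1  98.5] [-27.2   9.6 108.5]
0.09 22 [-28.1   6.8  93.8] [-30.1   4.   90.3] [-27.2   9.7  98.3]
0.1 89 [-22.3   6.4  79. ] [-37.7   1.2  78.5] [-18.4  12.4  80.2]
(np.int64(13496), array([505. , -29.1]), array([ 80.4, 125.3]), 84.2, np.float64(0.0792))
[332 201]
```

View pics/c5.png

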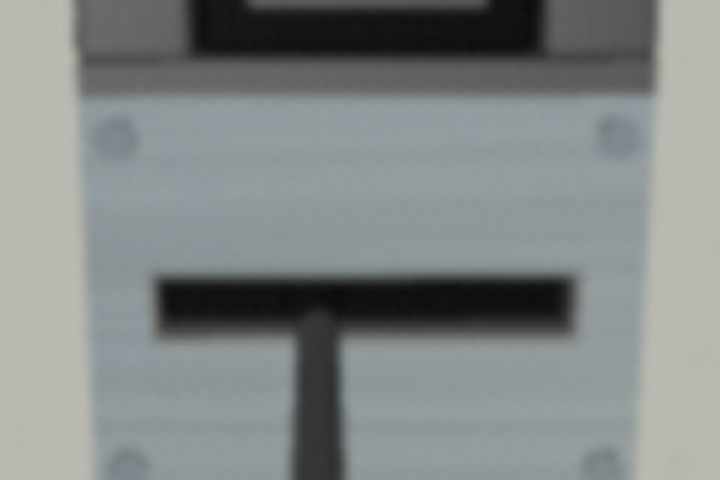

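The crop shows the pin tip right over the slot, left of middle at (318,312), and well inside the slot's width.

Call:
{"name": "play_rows", "arguments": {
  "rows": [
    [[0,0,0],[-0.6,-0.8,0],1],
    [[0,0,0],[0,0,5],1],
    [[0,0,0],[0,0,5],1],
    [[0,0,0],[0,0,2],1],
    [[0,0,0],[0,0,2],1],
    [[0,0,0],[0,0,0],1]
  ]
}}

```text
t: 6.28
tcp_pos: [0.4769, -0.0172, 0.1688]
tool_rot: [0.999, -0.051, -0.001, -0.0]
force: [-0.3, -0.7, -1.2]
finger_gap: 0.209
gripper_force: 49.3
```

Call:
{"name": "play_rows", "arguments": {
  "rows": [
    [[0,0,0],[0,0,0],1],
    [[0,0,0],[0,0,0],1]
  ]
}}

```text
t: 6.45
tcp_pos: [0.4773, -0.0174, 0.1693]
tool_rot: [0.999, -0.051, 0.0, -0.0]
force: [1.0, -0.6, -0.9]
finger_gap: 0.204
gripper_force: 49.3
```

Call:
{"name": "play_rows", "arguments": {
  "rows": [
    [[0,0,0],[0,0.8,3],1],
    [[0,0,0],[0,0,4],1],
    [[0,0,0],[0,0,4],1],
    [[0,0,0],[0,0,2],1],
    [[0,0,0],[0,0,1],1],
    [[0,0,0],[0,0,0],1],
    [[0,0,0],[0,0,0],1]
  ]
}}

```text
t: 7.03
tcp_pos: [0.4772, -0.0182, 0.1552]
tool_rot: [0.999, -0.051, -0.0, -0.0]
force: [0.5, -0.3, -0.6]
finger_gap: 0.203
gripper_force: 49.3
```

Call:
{"name": "play_rows", "arguments": {
  "rows": [
    [[0,0,0],[0,0,1],1],
    [[0,0,0],[0,0,1],1],
    [[0,0,0],[0,0,1],1],
    [[0,0,0],[0,0,1],1],
    [[0,0,0],[0,0,0],1],
    [[0,0,0],[0,0,0],1]
  ]
}}

```text
t: 7.53
tcp_pos: [0.4771, -0.0182, 0.1513]
tool_rot: [0.999, -0.051, -0.0, -0.0]
force: [1.2, -0.3, -1.0]
finger_gap: 0.206
gripper_force: 49.3
```

Call:
{"name": "play_rows", "arguments": {
  "rows": [
    [[0,0,0],[0,0,1],1],
    [[0,0,0],[0,0,1],1],
    [[0,0,0],[0,0,1],1],
    [[0,0,0],[0,0,0],1],
    [[0,0,0],[0,0,0],1]
  ]
}}

```text
t: 7.95
tcp_pos: [0.4774, -0.0182, 0.1487]
tool_rot: [0.999, -0.051, 0.0, 0.0]
force: [-0.7, 0.3, 4.7]
finger_gap: 0.2
gripper_force: 50.0
```

Call:
{"name": "play_rows", "arguments": {
  "rows": [
    [[0,0,0],[0,0,1],1],
    [[0,0,0],[0,0,1],1],
    [[0,0,0],[0,0,0],1],
    [[0,0,0],[0,0,0],1]
  ]
}}

```text
t: 8.28
tcp_pos: [0.4774, -0.0182, 0.1467]
tool_rot: [0.999, -0.051, 0.0, 0.0]
force: [0.2, 0.7, 5.7]
finger_gap: 0.204
gripper_force: 50.1
```

```bash
cat > pk.py <<'E'
from h import *
s=sense();print(s["t"],s["tcp_pos"],s["force"])
p,d,c=shot("scene","k");W=cloud(p,d,c)
D=np.array([505.3,-29.1,0])/1000;Rd=R.from_euler("z",-5.75,degrees=True)
B=Rd.inv().apply((W-D).reshape(-1,3))*1000
m=(abs(B[:,0]-28)<15)&(abs(B[:,1])<12)&(B[:,2]<130);print("pack top",np.median(B[m][:,2]),m.sum())
E
python3 pk.py
```

```text
8.2833 [ 0.4774081  -0.01821861  0.14665226] [0.18938137 0.70053745 5.66067133]
pack top 83.10419313632333 63
```

Call:
{"name": "play_rows", "arguments": {
  "rows": [
    [[0,0,0],[0,0,1],1],
    [[0,0,0],[0,0,0.5],1],
    [[0,0,0],[0,0,0],1],
    [[0,0,0],[0,0,0],1]
  ]
}}

```text
t: 8.67
tcp_pos: [0.4774, -0.0182, 0.145]
tool_rot: [0.999, -0.051, 0.0, 0.0]
force: [-0.3, -0.2, 4.6]
finger_gap: 0.202
gripper_force: 50.1
```

```bash
python3 pk.py
```

```text
8.6667 [ 0.47737543 -0.01820949  0.14501902] [-0.30921224 -0.17351495  4.60759951]
pack top 108.62015054817414 66
```

Pack popped up by 26 mm. Withdraw and return the pin.

Call:
{"name": "play_rows", "arguments": {
  "rows": [
    [[0,0,0],[0,0,-6],1],
    [[0,0,0],[0,0,-14],1],
    [[0,0,0],[0,0,-25],1],
    [[0,0,0],[0,0,-25],1],
    [[0,0,0],[0,0,-20],1],
    [[0,0,0],[-6,39,0],1],
    [[0,0,0],[-6,39,0],1],
    [[0,0,0],[-6,39,0],1],
    [[0,0,0],[-6,39,0],1],
    [[0,0,0],[-6,39,0],1],
    [[0,0,0],[-6,39,0],1],
    [[0,0,0],[0,33,0],1]
  ]
}}

```text
t: 9.72
tcp_pos: [0.4126, -0.2821, 0.2346]
tool_rot: [0.999, -0.051, -0.001, -0.0]
force: [0.7, -0.3, -1.5]
finger_gap: 0.199
gripper_force: 49.3
```

Call:
{"name": "play_rows", "arguments": {
  "rows": [
    [[0,0,0],[0,0,0],1],
    [[0,0,0],[0,0,0],1],
    [[0,0,0],[0,0,0],1],
    [[0,0,0],[0,0,0],1]
  ]
}}

```text
t: 10.05
tcp_pos: [0.414, -0.2786, 0.2345]
tool_rot: [0.999, -0.05, -0.001, -0.001]
force: [0.8, -0.2, -1.2]
finger_gap: 0.2
gripper_force: 49.3
```

```bash
python3 pk.py; cat > st.py <<'E'
import sys
from h import *
s=sense();T=R.from_quat(s["tool_rot"]);print(s["t"],s["tcp_pos"],T.as_euler("xyz",degrees=True),s["force"])
p,d,c=shot("wrist",sys.argv[1]);W=cloud(p,d,c)
r=rect(W,.068,.084,(.4515,-.284),.036);print("stand",r)
L=T.inv().apply((W-s["tcp_pos"]).reshape(-1,3)).reshape(W.shape)*1000
h=T.inv().apply(np.array([.4516,-.2842,.078])-s["tcp_pos"])*1000;print("hole in tool",h)
# dark hole by brightness on stand top
m=(abs(L[...,0]-h[0])<12)&(abs(L[...,1]-h[1])<12)&(abs(W[...,2]-.077)<.006)
g=p.mean(2);dk=m&(g<np.median(g[m])*.6);print("dark",dk.sum(),(W[dk].mean(0)*1000).round(1) if dk.any() else "")
dp=(W[...,2]<.065)&(W[...,2]>-.02)&(np.hypot(W[...,0]-.4515,W[...,1]+.284)<.014);print("deep",dp.sum(),(W[dp].mean(0)*1000).round(1) if dp.any() else "")
for z in range(40,105,10):
    m=(abs(L[...,2]-z)<5)&(abs(L[...,0])<7)&(abs(L[...,1])<7)
    if m.sum():print(z,m.sum(),np.median(L[m],0).round(1),L[m].min(0).round(1),L[m].max(0).round(1))
E
python3 st.py 6
```

```text
10.05 [ 0.41404    -0.2785836   0.23447595] [ 0.7654718  -0.16226457 -1.19525018]
pack top 108.6332404143816 67
10.1 [ 0.41423901 -0.27850967  0.23460088] [-1.79937906e+02  5.28751285e-02 -5.71521104e+00] [0.11785427 0.16190538 0.20189776]
stand (np.int64(2525), array([ 451.6, -284.1]), array([50.1, 50.1]), 89.4, np.float64(0.0765))
hole in tool [ 37.88644483   2.11117089 156.56378268]
dark 1 [ 449.1 -280.5   71.5]
deep 49 [ 447.8 -284.    39.7]
40 59 [ 0.2  0.6 40.1] [-2.1 -2.6 35.2] [ 1.3  3.3 45. ]
50 45 [ 0.4 -0.  50. ] [-2.1 -2.7 45.3] [ 1.1  2.7 54.9]
60 38 [ 0.1  0.3 59.7] [-0.8 -2.2 55.1] [ 1.   2.8 64.5]
70 41 [ 0.3  0.7 69.8] [-1.2 -2.4 65. ] [ 0.9  3.  74.9]
80 33 [ 0.2  0.7 80.3] [-1.6 -2.5 75.3] [ 0.9  3.1 84.9]
90 23 [-0.  -0.1 89.1] [-2.  -2.6 85.8] [ 0.6  3.1 93.4]
```

Call:
{"name": "play_rows", "arguments": {
  "rows": [
    [[0,0,0],[20,0.9,0],1],
    [[0,0,0],[20.3,0.9,0],1],
    [[0,0,0],[0,0,20],1],
    [[0,0,0],[0,0,20],1],
    [[0,0,0],[0,0,17],1],
    [[0,0,0],[0,0,0],1],
    [[0,0,0],[0,0,0],1],
    [[0,0,0],[0,0,0],1]
  ]
}}

```text
t: 10.82
tcp_pos: [0.4549, -0.2858, 0.1786]
tool_rot: [0.999, -0.05, 0.0, 0.0]
force: [0.7, 0.3, 0.5]
finger_gap: 0.203
gripper_force: 49.3
```

```bash
python3 st.py 7; python3 - <<'E'
from h import *
p,d,c=load("wrist",7);a=proj([.4516,-.2842,.078],c)[0].astype(int);print(a)
cv2.imwrite("pics/c7.png",cv2.resize(p[a[1]-40:a[1]+40,a[0]-50:a[0]+50,::-1],None,fx=6,fy=6,interpolation=cv2.INTER_CUBIC))
E
```

```text
10.8167 [ 0.45487048 -0.2858378   0.17863371] [ 1.79955658e+02 -5.84842965e-02 -5.75527011e+00] [0.6536431  0.29370052 0.49196152]
stand (np.int64(3134), array([ 451.7, -284.2]), array([50.1, 50.6]), 89.5, np.float64(0.0764))
hole in tool [ -3.52094779  -1.37946378 100.6291355 ]
dark 5 [ 448.6 -281.    72.3]
deep 36 [ 447.9 -283.7   57.5]
40 59 [ 0.4  0.  40.1] [-2.1 -2.6 35. ] [ 1.3  3.3 44.7]
50 45 [ 0.3 -0.  49.7] [-0.9 -2.1 45. ] [ 1.1  2.7 54.9]
60 42 [ 0.3  0.7 60. ] [-0.9 -2.2 55.1] [ 1.   2.9 64.7]
70 36 [ 0.2  0.3 69.6] [-1.3 -2.3 65.3] [ 1.   3.  74.9]
80 34 [ 0.1 -0.1 80. ] [-1.6 -2.5 75.2] [ 0.9  3.1 84.8]
90 24 [ 0.2  0.7 89. ] [-2.  -2.5 85.1] [ 0.7  3.1 92.9]
100 184 [  2.1   1.5 102.1] [ -7.   -7.  100.2] [  6.9   6.7 104.4]
[322 204]
```

View pics/c7.png

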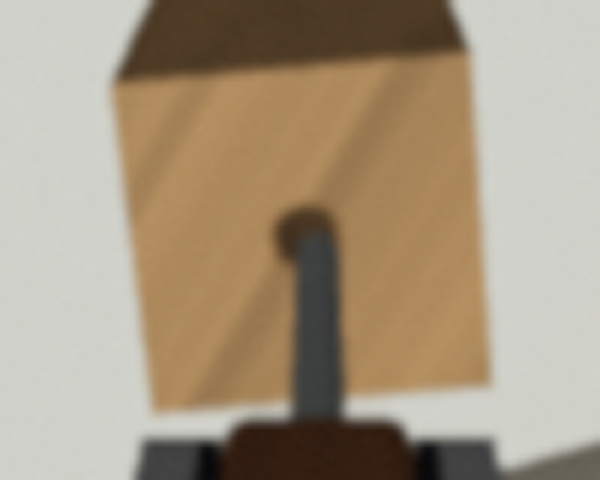

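The crop shows the rod tip at (317,240), about 2 mm to the right of the hole's centre (304,237) — a small correction is needed.

Call:
{"name": "play_rows", "arguments": {
  "rows": [
    [[0,0,0],[-0.6,-0.9,0],1],
    [[0,0,0],[-0.5,-0.8,0],1],
    [[0,0,0],[0,0,0],1],
    [[0,0,0],[0,0,0],1],
    [[0,0,0],[0,0,0],1]
  ]
}}

```text
t: 11.28
tcp_pos: [0.4534, -0.2844, 0.1781]
tool_rot: [0.999, -0.051, 0.0, 0.0]
force: [0.0, 0.4, -0.7]
finger_gap: 0.205
gripper_force: 49.3
```

```bash
python3 st.py 8|head -3
```

```text
11.2833 [ 0.45338128 -0.28436569  0.1781173 ] [ 1.79979056e+02 -2.65879787e-02 -5.81760006e+00] [ 0.02193543  0.44428547 -0.72392528]
stand (np.int64(3174), array([ 451.6, -284.2]), array([50.1, 50.8]), 89.4, np.float64(0.0764))
hole in tool [-1.83535851e+00 -2.08830376e-02  1.00116456e+02]
```

Call:
{"name": "play_rows", "arguments": {
  "rows": [
    [[0,0,0],[0.5,-0.2,4],1],
    [[0,0,0],[0,0,4],1],
    [[0,0,0],[0,0,4],1],
    [[0,0,0],[0,0,4],1],
    [[0,0,0],[0,0,0],1],
    [[0,0,0],[0,0,0],1]
  ]
}}

```text
t: 11.83
tcp_pos: [0.4536, -0.2839, 0.1613]
tool_rot: [0.999, -0.051, -0.0, -0.0]
force: [-0.6, -0.5, -0.4]
finger_gap: 0.203
gripper_force: 49.3
```

Tip at 0.069 without any force, so it is in the hole. Next, 60 of the remaining 63 mm.

Call:
{"name": "play_rows", "arguments": {
  "rows": [
    [[0,0,0],[0,0,8],1],
    [[0,0,0],[0,0,10],1],
    [[0,0,0],[0,0,10],1],
    [[0,0,0],[0,0,10],1],
    [[0,0,0],[0,0,10],1],
    [[0,0,0],[0,0,7],1],
    [[0,0,0],[0,0,5],1],
    [[0,0,0],[0,0,0],1],
    [[0,0,0],[0,0,0],1]
  ]
}}

```text
t: 12.58
tcp_pos: [0.4538, -0.284, 0.1014]
tool_rot: [0.999, -0.051, -0.0, -0.0]
force: [-0.2, 0.8, 0.3]
finger_gap: 0.205
gripper_force: 49.3
```

Call:
{"name": "play_rows", "arguments": {
  "rows": [
    [[0,0,0],[0,0,1],1],
    [[0,0,0],[0,0,1],1],
    [[0,0,0],[0,0,1],1],
    [[0,0,0],[0,0,0.5],1],
    [[0,0,0],[0,0,0],1],
    [[0,0,0],[0,0,0],1]
  ]
}}

```text
t: 13.08
tcp_pos: [0.4539, -0.2841, 0.0985]
tool_rot: [0.999, -0.051, 0.0, 0.0]
force: [0.3, -0.6, -0.3]
finger_gap: 0.205
gripper_force: 49.3
```

Call:
{"name": "play_rows", "arguments": {
  "rows": [
    [[0,0,0],[0,0,0.5],1],
    [[0,0,0],[0,0,0.5],1],
    [[0,0,0],[0,0,0],1],
    [[0,0,0],[0,0,0],1]
  ]
}}

```text
t: 13.42
tcp_pos: [0.454, -0.2842, 0.098]
tool_rot: [0.999, -0.051, 0.0, 0.0]
force: [-1.3, 0.6, 5.3]
finger_gap: 0.2
gripper_force: 50.2
```

Pin seated. Release, retreat up and check it.

Call:
{"name": "play_rows", "arguments": {
  "rows": [
    [[0,0,0],[0,0,0],0.7],
    [[0,0,0],[0,0,0],0.5],
    [[0,0,0],[0,0,0],0.4],
    [[0,0,0],[0,0,0],0.4],
    [[0,0,0],[0,0,0],0.4],
    [[0,0,0],[0,0,-10],0.4],
    [[0,0,0],[0,0,-25],0.4],
    [[0,0,0],[0,0,-30],0.4],
    [[0,0,0],[0,0,-30],0.4],
    [[0,0,0],[0,0,-30],0.4],
    [[0,0,0],[-30,0,0],0.3],
    [[0,0,0],[-30,0,0],0.1]
  ]
}}

```text
t: 14.42
tcp_pos: [0.3957, -0.2795, 0.2253]
tool_rot: [0.999, -0.05, 0.003, 0.003]
force: [-1.0, -0.3, -0.2]
finger_gap: 0.824
gripper_force: 0.0
```

Call:
{"name": "play_rows", "arguments": {
  "rows": [
    [[0,0,0],[0,0,0],0.1],
    [[0,0,0],[0,0,0],0.1]
  ]
}}

```text
t: 14.58
tcp_pos: [0.3931, -0.2775, 0.2231]
tool_rot: [0.999, -0.051, 0.0, 0.0]
force: [0.4, -0.5, 0.1]
finger_gap: 0.902
gripper_force: 0.0
```

```bash
python3 - <<'E'
from h import *
s=sense();T=R.from_quat(s["tool_rot"]);print(s["t"],s["tcp_pos"],T.as_euler("xyz",degrees=True),s["force"],s["finger_gap"])
p,d,c=shot("wrist",9);W=cloud(p,d,c)
print(rect(W,.116,.13,(.4516,-.284),.03))
print(rect(W,.07,.082,(.4516,-.284),.04))
m=(W[...,2]>.095)&(W[...,2]<.12)&(np.hypot(W[...,0]-.533,W[...,1]+.03)<.05);print(m.sum(),rect(W,.095,.12,(.533,-.03),.05))
E
```

```text
14.5833 [ 0.39311271 -0.27752322  0.22309564] [ 1.79998938e+02 -1.38988882e-02 -5.90023466e+00] [ 0.35258055 -0.51517628  0.07872175] 0.9023515462998878
(np.int64(517), array([ 451.9, -284.3]), array([17.6, 17.1]), 84.3, np.float64(0.1212))
(np.int64(2395), array([ 451.6, -284.2]), array([50.1, 50. ]), 89.4, np.float64(0.0766))
2378 (np.int64(2378), array([535.8, -38.8]), array([36.4, 50.2]), 84.0, np.float64(0.1044))
```

Call:
{"name": "play_rows", "arguments": {
  "rows": [
    [[0,0,0],[14,-30,0],0.1],
    [[0,0,0],[16,-36,0],0.1],
    [[0,0,0],[16,-37,0],0.1],
    [[0,0,0],[16,-37,0],0.1],
    [[0,0,0],[16,-37,0],0.1],
    [[0,0,0],[16,-37,0],0.1],
    [[0,0,0],[16,-37,10],0.1],
    [[0,0,0],[4,-8,30],0.1],
    [[0,0,0],[0,0,30],0.1],
    [[0,0,0],[0,0,0],0.1],
    [[0,0,0],[0,0,0],0.1],
    [[0,0,0],[0,0,0],0.1]
  ]
}}

```text
t: 15.63
tcp_pos: [0.535, -0.0323, 0.1531]
tool_rot: [0.999, -0.051, 0.001, 0.0]
force: [0.5, -1.5, 0.3]
finger_gap: 0.902
gripper_force: 0.0
```

```bash
python3 - <<'E'
from h import *
s=sense();T=R.from_quat(s["tool_rot"]);print(s["t"],s["tcp_pos"],s["finger_gap"])
p,d,c=shot("wrist",10);W=cloud(p,d,c)
r=rect(W,.103,.115,(.533,-.03),.04);print(r);print(rect(W,.074,.085,(.505,-.03),.09))
print(T.inv().apply(np.array([.5332,-.0319,.094])-s["tcp_pos"])*1000)
E
```

```text
15.6333 [ 0.53501136 -0.03229215  0.15310331] 0.9022511227867125
(np.int64(4769), array([537.2, -32.3]), array([46.2, 50. ]), 84.6, np.float64(0.1068))
(np.int64(9083), array([505. , -28.9]), array([ 80.3, 126.2]), 84.3, np.float64(0.0785))
[-1.93422508 -0.22052905 59.10030964]
```

Call:
{"name": "play_rows", "arguments": {
  "rows": [
    [[0,0,0],[1,0,15],0.1],
    [[0,0,0],[1,0,20],0.1],
    [[0,0,0],[0,0,15],0.1],
    [[0,0,0],[0,0,8],0.1],
    [[0,0,0],[0,0,0],0.2],
    [[0,0,0],[0,0,0],0.4],
    [[0,0,0],[0,0,0],0.6],
    [[0,0,0],[0,0,0],0.8],
    [[0,0,0],[0,0,0],0.8],
    [[0,0,0],[0,0,0],0.8]
  ],
  "grip_force": 50
}}

```text
t: 16.52
tcp_pos: [0.5368, -0.0324, 0.0957]
tool_rot: [0.999, -0.051, 0.001, 0.0]
force: [-0.5, -1.0, 6.3]
finger_gap: 0.528
gripper_force: 54.8
```

Call:
{"name": "play_rows", "arguments": {
  "rows": [
    [[0,0,0],[0,0,-4],0.8],
    [[0,0,0],[0,0,-8],0.8],
    [[0,0,0],[0,0,-10],0.8],
    [[0,0,0],[0,0,0],0.8]
  ]
}}

```text
t: 16.85
tcp_pos: [0.5361, -0.0321, 0.1181]
tool_rot: [0.999, -0.051, 0.001, 0.0]
force: [1.0, -0.3, -3.5]
finger_gap: 0.523
gripper_force: 53.9
```

Call:
{"name": "play_rows", "arguments": {
  "rows": [
    [[0,0,0],[0,0,-10],0.8],
    [[0,0,0],[0,0,-15],0.8],
    [[0,0,0],[0,0,-20],0.8],
    [[0,0,0],[0,0,-15],0.8],
    [[0,0,0],[0,0,-8],0.8],
    [[0,0,0],[0,0,0],0.8],
    [[0,0,0],[0,0,0],0.8]
  ]
}}

```text
t: 17.43
tcp_pos: [0.5354, -0.032, 0.1845]
tool_rot: [0.999, -0.051, -0.0, -0.0]
force: [-0.1, -0.2, -2.1]
finger_gap: 0.527
gripper_force: 53.9
```

```bash
python3 - <<'E'
from h import *
s=sense();T=R.from_quat(s["tool_rot"]);print(s["t"],s["tcp_pos"],T.as_euler("xyz",degrees=True),s["force"],s["finger_gap"])
p,d,c=shot("wrist",11);W=cloud(p,d,c);L=T.inv().apply((W-s["tcp_pos"]).reshape(-1,3)).reshape(W.shape)*1000
for z in range(-20,75,8):
    m=(abs(L[...,2]-z)<4)&(abs(L[...,0])<40)&(abs(L[...,1])<20)
    if m.sum():print(z,m.sum(),np.median(L[m],0).round(1),L[m].min(0).round(1),L[m].max(0).round(1))
p,d,c=shot("scene",11)
W=cloud(p,d,c);hsv=cv2.cvtColor(p,cv2.COLOR_RGB2HSV)
m=(hsv[...,1]>90)&(np.abs(W[...,2])<.012)&(np.hypot(W[...,0]-.48,W[...,1]-.28)<.11)
print("mat",cv2.minAreaRect((W[m][:,:2]*1000).astype(np.float32)))
a=proj(s["tcp_pos"],c)[0].astype(int)
cv2.imwrite("pics/c11.png",cv2.resize(p[a[1]-60:a[1]+60,a[0]-60:a[0]+60,::-1],None,fx=5,fy=5,interpolation=cv2.INTER_CUBIC))
E
```

```text
17.4333 [ 0.53538013 -0.0319519   0.18452481] [-1.79999183e+02  7.52296290e-03 -5.80797015e+00] [-0.0720434  -0.22791331 -2.10822903] 0.5274833196422833
-12 7700 [  3.2   0.1 -10.8] [-24.9 -20.  -13.3] [25.5 20.  -8. ]
-4 532 [24.9  0.1 -4.3] [ 24.2 -19.9  -8. ] [25.5 19.9 -0. ]
4 451 [24.9 -0.4  3.8] [ 24.3 -20.    0. ] [25.6 19.9  8. ]
12 372 [24.8 -0.4 12. ] [ 23.9 -19.9   8. ] [25.4 19.7 16. ]
20 337 [24.8  0.1 19.7] [ 23.8 -19.9  16. ] [25.6 19.8 24. ]
28 286 [24.8  0.1 27.7] [ 24.3 -20.   24. ] [25.6 19.9 31.9]
36 254 [24.8 -0.6 35.6] [ 24.3 -19.9  32. ] [25.3 19.8 40. ]
44 224 [24.8  0.7 43.9] [ 24.3 -20.   40.1] [25.3 20.  48. ]
52 206 [24.7 -0.  52.3] [ 24.2 -19.9  48. ] [25.3 19.9 56. ]
60 17 [24.6 -2.  56.2] [ 24.4 -18.8  56. ] [24.7 19.5 56.9]
mat ((485.41510009765625, 283.562255859375), (119.74014282226562, 120.4719009399414), 8.013541221618652)
```

View pics/c11.png

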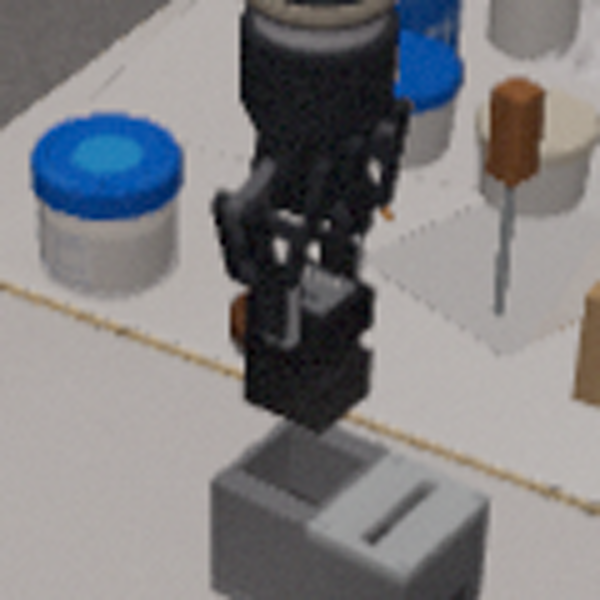

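The crop shows the pack hanging upright in the jaws, clear above the open dock well.

Call:
{"name": "play_rows", "arguments": {
  "rows": [
    [[0,0,0],[-10,-18,0],0.8],
    [[0,0,0],[-16,-29,0],0.8],
    [[0,0,0],[-16,-29,0],0.8],
    [[0,0,0],[-16,-29,0],0.8],
    [[0,0,0],[-16,-29,0],0.8],
    [[0,0,0],[-16,-29,0],0.8],
    [[0,0,0],[-16,-29,0],0.8],
    [[0,0,0],[-12,-29,0],0.8],
    [[0,0,0],[0,0,0],0.8],
    [[0,0,0],[0,0,0],0.8],
    [[0,0,0],[0,0,0],0.8]
  ]
}}

```text
t: 18.45
tcp_pos: [0.4406, 0.1995, 0.1836]
tool_rot: [0.999, -0.05, -0.001, 0.0]
force: [0.8, 0.3, -2.4]
finger_gap: 0.526
gripper_force: 53.8
```

```bash
cat > mat.py <<'E'
from h import *
s=sense();T=R.from_quat(s["tool_rot"]);print(s["t"],s["tcp_pos"],T.as_euler("xyz",degrees=True),s["force"],s["finger_gap"])
p,d,c=shot("wrist",12);W=cloud(p,d,c);hsv=cv2.cvtColor(p,cv2.COLOR_RGB2HSV)
m=((hsv[...,1]>90)&(np.abs(W[...,2]-.003)<.009)&(np.hypot(W[...,0]-.487,W[...,1]-.284)<.1)).astype(np.uint8)
m=cv2.morphologyEx(m,cv2.MORPH_OPEN,np.ones((3,3),np.uint8))>0
r=cv2.minAreaRect((W[m][:,:2]*1000).astype(np.float32));print("mat",m.sum(),r,np.median(W[m][:,2]))
print(T.inv().apply(np.r_[np.array(r[0])/1000,.062]-s["tcp_pos"])*1000)
E
python3 mat.py
```

```text
18.45 [0.44055693 0.19947505 0.18363119] [ 1.79949965e+02  6.52964361e-02 -5.76143392e+00] [ 0.8195048   0.31801322 -2.40671717] 0.5260555156618874
mat 12363 ((488.7902526855469, 282.7061767578125), (120.87399291992188, 119.50961303710938), 6.997479438781738) 0.0026541301970716136
[ 39.77296933 -87.75880618 121.50934915]
```

Call:
{"name": "play_rows", "arguments": {
  "rows": [
    [[0,0,0],[10,-22,0],0.8],
    [[0,0,0],[15,-33,0],0.8],
    [[0,0,0],[14.5,-32.7,0],0.8],
    [[0,0,-4.3],[0,0,5],0.8],
    [[0,0,-4.3],[0,0,15],0.8],
    [[0,0,-4.2],[0,0,20],0.8],
    [[0,0,0],[0,0,25],0.8],
    [[0,0,0],[0,0,20],0.8],
    [[0,0,0],[0,0,15],0.8],
    [[0,0,0],[0,0,8],0.8],
    [[0,0,0],[0,0,0],0.8],
    [[0,0,0],[0,0,0],0.8]
  ]
}}

```text
t: 19.5
tcp_pos: [0.4896, 0.2821, 0.0761]
tool_rot: [0.998, 0.06, -0.0, 0.0]
force: [-0.2, 0.3, -2.1]
finger_gap: 0.527
gripper_force: 53.8
```

Call:
{"name": "play_rows", "arguments": {
  "rows": [
    [[0,0,0],[0,0,0],0.8]
  ]
}}

```text
t: 19.58
tcp_pos: [0.4901, 0.2827, 0.0771]
tool_rot: [0.998, 0.06, 0.001, -0.0]
force: [-0.2, 1.3, -2.2]
finger_gap: 0.525
gripper_force: 53.8
```

Underside is about 15 mm above the mat. Shift 1.5 mm back and lower.

Call:
{"name": "play_rows", "arguments": {
  "rows": [
    [[0,0,0],[-0.8,0,4],0.8],
    [[0,0,0],[-0.7,0,4],0.8],
    [[0,0,0],[0,0,3],0.8],
    [[0,0,0],[0,0,1],0.8],
    [[0,0,0],[0,0,1],0.8],
    [[0,0,0],[0,0,0.5],0.8],
    [[0,0,0],[0,0,0],0.8],
    [[0,0,0],[0,0,0],0.8]
  ]
}}

```text
t: 20.25
tcp_pos: [0.4875, 0.2829, 0.0629]
tool_rot: [0.998, 0.061, 0.0, -0.0]
force: [0.0, 0.3, -2.3]
finger_gap: 0.529
gripper_force: 53.8
```

Call:
{"name": "play_rows", "arguments": {
  "rows": [
    [[0,0,0],[0,0,0.5],0.8],
    [[0,0,0],[0,0,0.5],0.8],
    [[0,0,0],[0,0,0],0.8],
    [[0,0,0],[0,0,0],0.8]
  ]
}}

```text
t: 20.58
tcp_pos: [0.4876, 0.2829, 0.0622]
tool_rot: [0.998, 0.061, 0.0, -0.0]
force: [-1.1, -0.1, 0.6]
finger_gap: 0.524
gripper_force: 54.1
```

Call:
{"name": "play_rows", "arguments": {
  "rows": [
    [[0,0,0],[0,0,0.3],0.8],
    [[0,0,0],[0,0,0],0.45],
    [[0,0,0],[0,0,0],0.35],
    [[0,0,0],[0,0,0],0.25],
    [[0,0,0],[0,0,0],0.15],
    [[0,0,0],[0,0,0],0.1],
    [[0,0,0],[0,0,0],0.1],
    [[0,0,0],[0,0,-10],0.1],
    [[0,0,0],[0,0,-25],0.1],
    [[0,0,0],[0,0,-35],0.1],
    [[0,0,0],[0,0,-35],0.1],
    [[0,0,0],[0,0,-25],0.1]
  ]
}}

```text
t: 21.58
tcp_pos: [0.4882, 0.2831, 0.195]
tool_rot: [0.998, 0.061, 0.002, -0.0]
force: [0.6, -0.4, -0.1]
finger_gap: 0.9
gripper_force: 0.0
```

Call:
{"name": "play_rows", "arguments": {
  "rows": [
    [[0,0,0],[-30,0,0],0],
    [[0,0,0],[-15,0,0],0],
    [[0,0,0],[0,0,0],0],
    [[0,0,0],[0,0,0],0]
  ]
}}

```text
t: 21.92
tcp_pos: [0.4424, 0.2774, 0.1924]
tool_rot: [0.998, 0.061, 0.001, -0.0]
force: [1.1, -0.7, 0.5]
finger_gap: 0.999
gripper_force: 0.0
```

```bash
python3 mat.py; python3 - <<'E'
from h import *
p,d,c=load("wrist",12);W=cloud(p,d,c);print("pack",rect(W,.066,.08,(.4876,.283),.05))
p,d,c=shot("scene",13);W=cloud(p,d,c)
for n,lo,hi,cen,rad in[("pack",.066,.08,(.487,.283),.05),("handle",.09,.14,(.45,-.28),.03),("tin",.015,.03,(.65,-.2),.06),("brush",.02,.06,(.75,0),.08),("spool",.02,.05,(.689,.218),.03)]:print(n,*rect(W,lo,hi,cen,rad))
cv2.imwrite("pics/f.png",p[...,::-1])
E
```

```text
21.9167 [0.44239032 0.27737915 0.19240494] [-1.79989185e+02 -6.59547610e-02  7.02135508e+00] [ 1.11025024 -0.6676826   0.47029425] 0.999057211693979
mat 8786 ((488.9031677246094, 283.0337829589844), (120.16939544677734, 118.2242202758789), 7.789675712585449) 0.0026034431730979912
[4.67051090e+01 9.80920177e-02 1.30458773e+02]
pack (np.int64(3126), array([487.4, 283. ]), array([49.8, 46.1]), 7.1, np.float64(0.0727))
pack 410 [485.4 283.2] [50.3 48.8] 6.7 0.0734
handle 90 [ 449.9 -281.7] [20.7 22.8] 16.0 0.1092
tin 257 [ 653.6 -216.9] [65.2 72.9] 31.4 0.0225
brush 287 [763.9 -19.4] [ 31.9 109.1] 36.5 0.0427
spool 169 [687.4 221.2] [34.2 31.6] 78.1 0.0383
```

View pics/f.png

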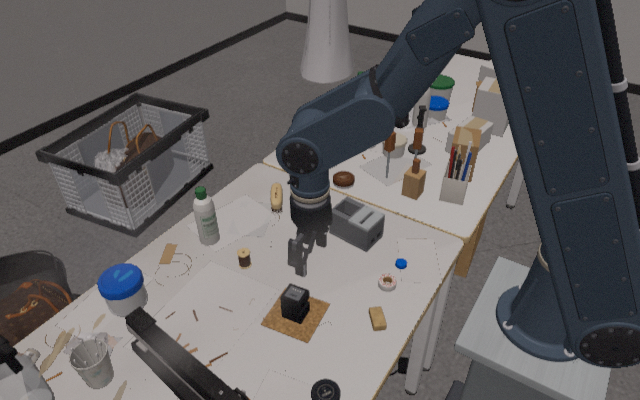

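The final picture shows the pack standing in the middle of the mat (295,305), the pin home in its stand (414,175), and the bystanders unmoved.

```bash
python3 -c "
from station import *
print(sign_off())"
```

```text
the job is handed in; nothing more can be done
None
```

The job is done and handed in at about 22 s: the pack popped up (highest force reading while pressing about 6 N), the pin is fully home and upright in its stand, the pack stands upright within about 2 mm of the mat's middle, and the spool, tin and brush have not moved.

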